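Hang the potting scoop on the green bin

ROBOT

A 6-joint arm with a two-finger parallel gripper is mounted at the origin on the work surface. World frame = base frame: x ahead of the robot, y to its left, z up, the work surface at z = 0. Lengths are in m, angles in rad, forces in N, time in s.
With the tool pointing down it reaches from about 0.25 to 0.775 m from the base axis. Payload 4 kg.
Tool frame: the origin (TCP) lies between the finger pads; the fingertips stand 25 mm ahead of it and the grasp point (between the pads) lies 6 mm ahead of it (robot.tip_reach is the distance from the TCP to the fingertips, in m); z points along the fingers, y is the line along which they close (so a half turn about z gives the same grasp; the last joint's range is limited). The gripper opens to 94 mm and grips with 3 to 60 N. Pads are 16 mm wide; open, the fingers measure 119 mm over their backs; the gripper's body (75 mm by 177 mm) begins 78 mm behind the grasp point.
Start: joints at [-1.416, 0.087, 1.371, -0, 1.684, -0.103], TCP at [0.14, -0.532, 0.231] pointing down, gripper open.
Joint ranges: [-3.1, 3.1], [-0.76, 2.03], [0.27, 2.55], [-1.08, 4.22], [0.17, 2.65], [-2.57, 2.57]. Speed limits (rad/s): [2.79, 2.79, 3.14, 3.14, 3.14, 3.14].

INTERFACE

Orientations are given as [roll, pitch, yaw] about the fixed x, y, z axes, in that order (R = Rz(yaw) Ry(pitch) Rx(roll)).
In Python, from bench import sensors, snapshot, camera_info, ticket, robot gives the robot as it stands.
- The arm moves only by the tool arm_command, never from a script. Its argument "plan" is a list of rows, each an object with "grip": the closure, from -1 (fully open) to 1 (shut); "slide": the shift along the tool's x, y, z normalised to -1 to 1, where 1 is 500 mm, a list of three; "spin": the turn about the tool's z normalised to -1 to 1, where 1 is 5 degrees. A call has 1 to 10 rows; each row shifts and turns the commanded pose from where the row before left it, along the tool's axes as they then stand; what a row does not reach is not made up. A row lasts 1/8 s, in which the tool goes at most 62.5 mm and 10.7 degrees, less where a joint would pass 70% of its speed; a pose out of reach is approached as far as the arm can. A call with a number of a shift or a turn outside -1 to 1 is refused whole. A call with a gripper value outside its range is refused whole. The fingers move at their own pace and stop on an object; the grip force is fixed at half the most. Time passes only in rows, so rows that do not move let the fingers close. It gives the time, the measured TCP pose, the force, the opening and the grip force at its end, in the units of the state.
- sensors.get_obs(): the state, without advancing time (a new reading comes with each control period).
- snapshot(name): name is "scene" or "top" or "wrist"; returns the picture (384x512x3 uint8, red, green, blue); there is no depth.
- camera_info(name): a dict with "fx", "fy", "cx", "cy" (pixels), "position" and "rotation" of the camera in the world. Camera axes: x right, y up, looking along -z (the intrinsics and any distortion apply to the point x, -y, -z); pixel columns grow to the right and rows downward; lengths in m; the calibration is good to about 2 mm. A picture is of the moment at which its call begins: read the wrist's pose just before it. camera_info takes no time and is no camera call; for the wrist camera it gives the pose at the moment of the call.
- ticket.close_job(): hands the job in; it is judged then, once.
The state is a dict: "time": time; "joint_positions": joint angles; "qvel": joint speeds; "joint_torque": joint torques, N m; "tool_pos": TCP position; "ee_rot": TCP orientation; "wrist_force": force on the tool from outside, world axes, zero at the start; "wrist_torque": the same for the moment, N m; "width": finger opening in m; "finger_force": force on a finger pad.
Only numpy, scipy, OpenCV 4.12 (cv2) and the standard library are available. Lean on these libraries where they do the work, as an engineer would, in place of code of your own. Each camera call takes 0.05 s, during which the arm holds its last target. There are 200 camera calls.

TASK

Take the potting scoop out of the wooden caddy and hang it by its rim hook on the green bin, over the middle part of the long front rim (the side with the card holder, facing the robot), blade inside the bin. Press it down by its handle until the spring hook snaps under the rolled edge and its bridge sits fully home on the rim, then let go so that it hangs there upright by itself. The hook bends easily: ease it on and stop pressing as soon as it is home; leave the bin standing where it is and the other things on the bench alone.

Things in the scene. Friction and masses are not known exactly. Their poses are not given: they have to be found in the camera images.
- scoop_grip (a point): Middle of the scoop's upright wooden handle, where to grip it: 24 mm wide (its y), 16 mm thick (its x), 68 mm tall (34 mm above and below this point). z runs up the handle, x towards the blade's open side. Steel scoop, about 0.3 kg, 208 mm long; at the start it stands upright in the front pocket of the caddy.
- scoop_back (a point): Point on the flat back of the scoop's steel stem (20 mm wide, 4 mm thick): 8 mm to -x and 68 mm below scoop_grip, same axes. A rim hook is clamped on the stem with a brass screw where the last user left it: its bridge's underside is anywhere from 17 mm above to 17 mm below this point. It does not slide and its height is not measured: see it or feel it.
- clip (a joint): How far the hook's spring leaf is pushed out (m), 0 at rest. Bridge: 11 mm out to -x of the back. Leaf, 16 mm wide: bulge 10 mm below the bridge, 6 mm from the back's plane; flared tip 31 mm below, 14 mm from it. Pressed down on a rim the leaf gives 2 mm at about 7 to 12 N, force falls to nothing as it snaps under the edge, 5 mm on the bridge stops hard on the rim. Some 22 N bends it.
- scoop_tip (a point): Lower tip of the blade, 106 mm below scoop_back, same axes. The half-round blade, 56 mm wide, begins 40 mm below scoop_back; its back lies 1 mm to +x of the flat back, its sides reach 23 mm to +x.
- green_rim (a point): On the green bin's front rim: top of the rolled edge, at its inner side, midway along the 210 mm long front (card-holder) side. z up, x into the bin, y along the rim. The edge is a round bead 8 mm thick, from here outward (-x); inner wall face straight below this point, outer face 3 mm to -x. With the scoop home its back lies on the inner wall and the bridge on the bead, axes agreeing.
- green_bin: Empty green sheet-steel bin, loose, 3 kg: 146 x 216 mm, 140 mm high, open, inside floor 4 mm up. Origin under its centre; its -x side is the front with the card holder and faces the robot roughly.
- caddy: Wooden tool caddy, fixed, 85 x 94 mm, 66 mm high, holding the scoop's blade in its front pocket (24.5 x 62 mm, floor 10 mm up) and small tools up to 132 mm high in the rear one. Origin under the scoop's back at the front side of the pocket; front is -x.
- paper_cup: White drinking cup, 95 mm high, 76 mm across, empty and light. Origin under its centre.
- shears: Bonsai shears lying flat, 175 mm long, 10 mm high. Origin at the pivot.
- wire_coil: Coil of copper wire lying flat, 110 mm across, 18 mm high. Origin under its centre.
There are look-alikes about, which are no part of the job. There is more than one size of the part that bears scoop_grip; the job needs the largest.

How it is judged:
By the outcome, as a careful person would: the job done as asked, in the order asked, and still so for the second after the job is handed in, with the robot touching nothing.
It also fails if it takes over 48 s, if anything falls off the work surface, if the arm or the gripper's body presses on something with over 40 N, if the wrist force passes 120 N, or if a joint passes its speed limit or range.

## Working session

There is one attempt and no reset: what is moved stays moved. The work goes in short steps, Python scripts to look and compute and a tool call to move; the robot and the scene stay as the last step left them, time stands still between calls to the robot, and variables do not carry over. Pictures are saved under pics/ and viewed, at most 10 in all, crops included, and the job is handed in when it is done.

Besides the shell and the picture viewer there is one more tool, called after "Call:" by a JSON object that holds its "fn" and its "kwargs", one argument or row to a line. arm_command: Moves the arm, as the interface text tells. Scaled input: -1 to 1 covers 500 mm each way for a shift and 5 degrees each way for a turn. Its arguments: {"type":"object","properties":{"plan":{"type":"array","items":{"type":"object","properties":{"grip":{"type":"number"},"slide":{"type":"array","items":{"type":"number"}},"spin":{"type":"number"}}}}},"required":["plan"]}

```bash
mkdir -p pics; python3 - <<'E'
from bench import sensors, snapshot, camera_info, robot
import cv2,numpy as np
o=sensors.get_obs();print({k:np.round(v,3).tolist() for k,v in o.items()})
for n in("scene","top","wrist"):
    im=snapshot(n);cv2.imwrite(f"pics/{n}0.png",im[...,::-1]);c=camera_info(n);print(n,{k:np.round(v,4).tolist() for k,v in c.items()})
a=[cv2.imread(f"pics/{n}0.png") for n in("scene","top")]
E
ls
```

```text
{'time': 0.0, 'joint_positions': [-1.416, 0.088, 1.372, -0.0, 1.684, -0.103], 'qvel': [0.0, -0.001, 0.001, 0.002, -0.001, -0.002], 'joint_torque': [-0.0, -34.017, -30.243, 0.072, 0.033, -0.0], 'tool_pos': [0.14, -0.531, 0.229], 'ee_rot': [-3.139, -0.0, 0.258], 'wrist_force': [-0.09, -0.82, 0.233], 'wrist_torque': [-0.062, -0.008, -0.064], 'finger_force': 0.0, 'width': 0.094}
scene {'fx': 376.2521, 'fy': 376.2521, 'cx': 253.6977, 'cy': 192.8564, 'position': [0.9, -0.4324, 1.0109], 'rotation': [0.6039, 0.0091, 0.7148]}
top {'fx': 408.8026, 'fy': 408.8026, 'cx': 256.4832, 'cy': 183.8504, 'position': [0.374, -0.0128, 1.4331], 'rotation': [0.0985, 0.0137, -1.5465]}
wrist {'fx': 311.4908, 'fy': 311.4908, 'cx': 258.593, 'cy': 193.9453, 'position': [0.2126, -0.5122, 0.3833], 'rotation': [-0.2642, 0.0019, -1.3126]}
pics
```

View pics/scene0.png

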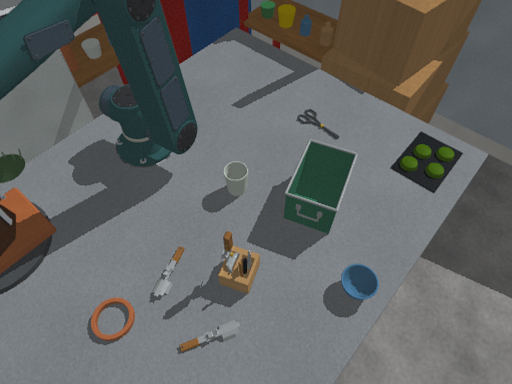

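View pics/top0.png

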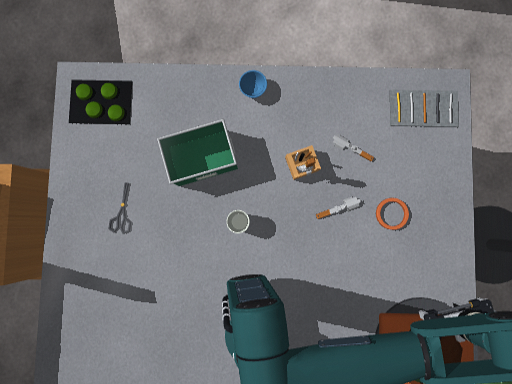

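The scene view shows the caddy with the scoop's handle at about (228,242) and the green bin at (320,185). In the top view the caddy is at (303,162) and the bin at (198,153). Two loose trowels are lying on the bench as look-alikes.

```bash
python3 - <<'E'
import cv2,numpy as np
s=cv2.imread("pics/scene0.png");t=cv2.imread("pics/top0.png")
r=lambda im,x,y,w,h,k:cv2.resize(im[y:y+h,x:x+w],None,fx=k,fy=k,interpolation=cv2.INTER_CUBIC)
A=np.hstack([r(s,205,225,66,50,6),r(t,276,137,66,50,6)])
B=np.hstack([r(s,275,135,99,75,4),r(t,150,112,99,75,4)])
cv2.imwrite("pics/crop1.png",np.vstack([A,B])); print(np.vstack([A,B]).shape)
E
```

```text
(600, 792, 3)
```

View pics/crop1.png

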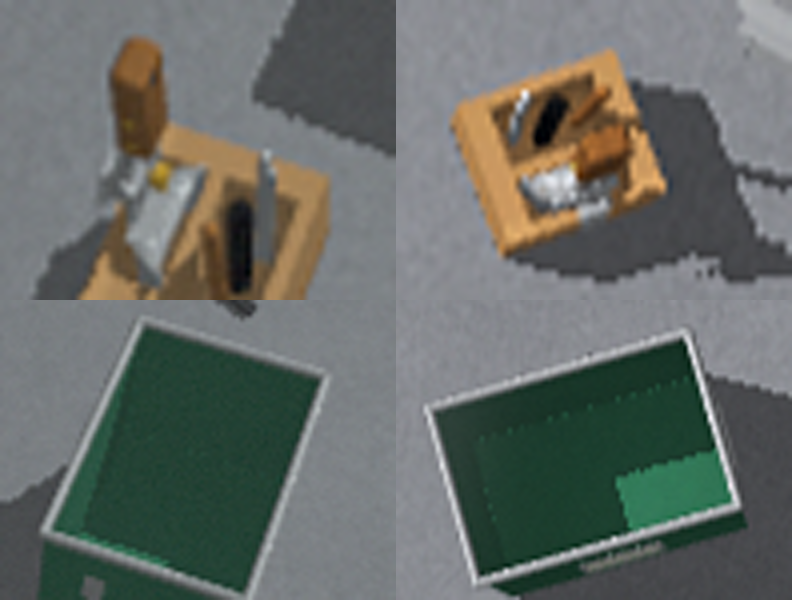

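The crop shows the scoop's hook on the caddy's robot-facing side (lower edge of the caddy in the top view). The card holder is at top-crop (620,557), on the bin's lower long side, so the front rim runs from about top px (169.8,182.5) to (236,163.8).

```bash
cat > h.py <<'E'
import numpy as np,cv2
from scipy.spatial.transform import Rotation as R
from bench import sensors,snapshot,camera_info
def ray(c,p):
    d=np.array([(p[0]-c["cx"])/c["fx"],-(p[1]-c["cy"])/c["fy"],-1.]);return np.array(c["position"]),R.from_euler("xyz",c["rotation"]).apply(d)
def plane(c,p,z):
    o,d=ray(c,p);return o+d*(z-o[2])/d[2]
def proj(c,P):
    q=R.from_euler("xyz",c["rotation"]).inv().apply(np.asarray(P)-c["position"]);return c["cx"]-c["fx"]*q[...,0]/q[...,2],c["cy"]+c["fy"]*q[...,1]/q[...,2]
def tri(cps):
    A=0;b=0
    for c,p in cps:
        o,d=ray(c,p);d/=np.linalg.norm(d);M=np.eye(3)-np.outer(d,d);A=A+M;b=b+M@o
    return np.linalg.solve(A,b)
E
python3 - <<'E'
from h import *
t=camera_info("top");np.set_printoptions(precision=4,suppress=True)
bl,br,tr,tl=[plane(t,(150+(x-396)/4-.4,112+(y-300)/4-.4),.14) for x,y in((475,582),(740,507),(687,331),(429,407))]
print("bin",bl,br,tr,tl,np.mean([bl,br],0),np.linalg.norm(bl-br),np.linalg.norm(bl-tl),np.degrees(np.arctan2(*(br-bl)[[0,1]]*[1,-1])))
a,b=[plane(t,(276+(x-396)/6-.4,137+y/6-.4),.066) for x,y in((507,257),(665,190))]
print("caddy front",a,b,np.linalg.norm(a-b),np.degrees(np.arctan2(*(b-a)[[0,1]]*[1,-1])))
s=camera_info("scene")
print("handle top",tri([(s,(205+137/6-.4,225+45/6-.4)),(t,(276+(607-396)/6-.4,137+145/6-.4))]))
E
```

```text
bin [0.5005 0.286  0.14  ] [0.5655 0.0764 0.14  ] [0.7082 0.1234 0.14  ] [0.6413 0.3296 0.14  ] [0.533  0.1812 0.14  ] 0.21951618892772934 0.1474738463419228 17.244344046992857
caddy front [ 0.5263 -0.1168  0.066 ] [ 0.5662 -0.2047  0.066 ] 0.09653364449326118 24.366318655721432
handle top [ 0.5658 -0.1534  0.2247]
```

Call:
{"fn": "arm_command", "kwargs": {
  "plan": [
    {"grip": -1,"slide": [0.06,-0.04,-0.05],"spin": 0},
    {"grip": -1,"slide": [0.09,-0.06,-0.04],"spin": 0},
    {"grip": -1,"slide": [0.09,-0.06,-0.04],"spin": 0},
    {"grip": -1,"slide": [0.09,-0.06,-0.03],"spin": 0},
    {"grip": -1,"slide": [0.09,-0.06,-0.02],"spin": 0},
    {"grip": -1,"slide": [0.09,-0.06,-0.02],"spin": 0},
    {"grip": -1,"slide": [0.09,-0.06,0],"spin": 0},
    {"grip": -1,"slide": [0.08,-0.05,0],"spin": -0.95},
    {"grip": -1,"slide": [0,0,0],"spin": -0.95},
    {"grip": -1,"slide": [0,0,0],"spin": 0}
  ]
}}

```text
time: 1.4
tool_pos: [0.4118, -0.227, 0.3301]
ee_rot: [-3.141, 0.001, 0.424]
wrist_force: [-0.4, 0.5, -0.4]
width: 0.0942
finger_force: 0.0
```

```bash
python3 - <<'E'
from h import *
import json
o=sensors.get_obs();print(o["time"],o["tool_pos"],o["ee_rot"])
c=camera_info("wrist");im=snapshot("wrist")[...,::-1];json.dump({k:np.array(v).tolist() for k,v in c.items()},open("w1.json","w"));cv2.imwrite("pics/w1.png",im)
print(c["position"],c["rotation"],proj(c,np.array([[.566,-.153,.19],[.533,.181,.14]])))
cv2.imwrite("pics/w1b.png",cv2.resize(im,(800,600),interpolation=cv2.INTER_CUBIC))
E
```

```text
1.4 [ 0.41183858 -0.22701186  0.33007059] [-3.14099645e+00  5.45884350e-04  4.23973378e-01]
[ 0.48012518 -0.19563256  0.48376833] [-2.64891923e-01  7.07156658e-04 -1.14643974e+00] (array([ 254.6326958 , -100.30543637]), array([ -10.2037649 , -125.86341348]))
```

View pics/w1b.png

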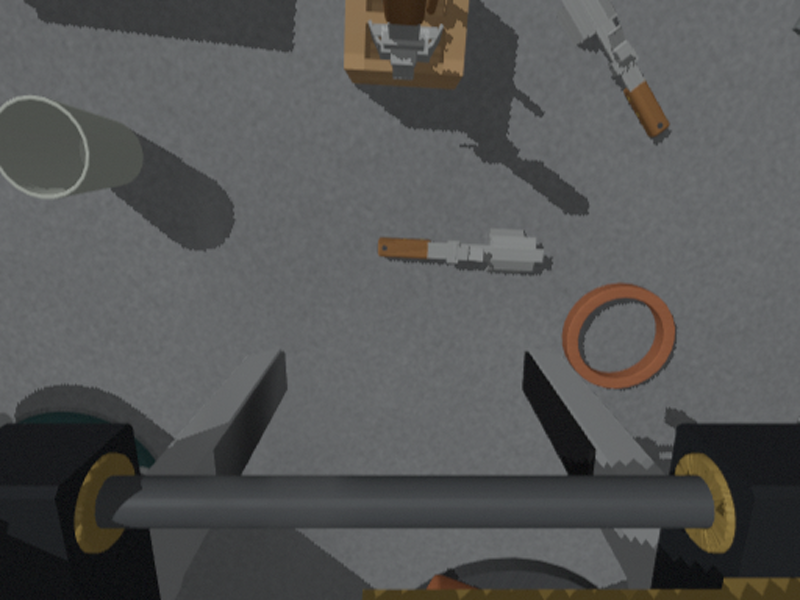

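The wrist view looks over the front of the caddy: front top edge at about (345,70)–(463,76), hook leaf near (402,65), handle cut off at the top. I'll move forward for a full view.

Call:
{"fn": "arm_command", "kwargs": {
  "plan": [
    {"grip": -1,"slide": [0.1,0,0],"spin": 0},
    {"grip": -1,"slide": [0.1,0,0],"spin": 0},
    {"grip": -1,"slide": [0,0,0],"spin": 0}
  ]
}}

```text
time: 1.82
tool_pos: [0.5041, -0.186, 0.3287]
ee_rot: [-3.139, 0.002, 0.424]
wrist_force: [0.6, -0.9, -0.3]
width: 0.0942
finger_force: 0.0
```

```bash
python3 - <<'E'
from h import *
import json
o=sensors.get_obs();print(o["time"],o["tool_pos"],o["ee_rot"])
c=camera_info("wrist");im=snapshot("wrist")[...,::-1];json.dump({k:np.array(v).tolist() for k,v in c.items()},open("w2.json","w"));cv2.imwrite("pics/w2.png",im)
u,v=proj(c,np.array([.56,-.155,.1]));print(u,v)
y0=int(max(0,v-75));x0=int(u-100);print(x0,y0)
w1=cv2.imread("pics/w1.png")
r=lambda im,x,y,w,h,k:cv2.resize(im[y:y+h,x:x+w],None,fx=k,fy=k,interpolation=cv2.INTER_CUBIC)
A=r(im,x0+45,y0,110,150,4);B=r(w1,215,0,90,60,4);B=cv2.copyMakeBorder(B,0,A.shape[0]-B.shape[0],0,0,cv2.BORDER_CONSTANT)
print(A.shape,B.shape);cv2.imwrite("pics/w2c.png",np.hstack([A,B]))
E
```

```text
1.825 [ 0.50413569 -0.18597059  0.32872843] [-3.13921111e+00  1.55942074e-03  4.24495134e-01]
255.20800569811882 119.21104943854009
155 44
(600, 440, 3) (600, 360, 3)
```

View pics/w2c.png

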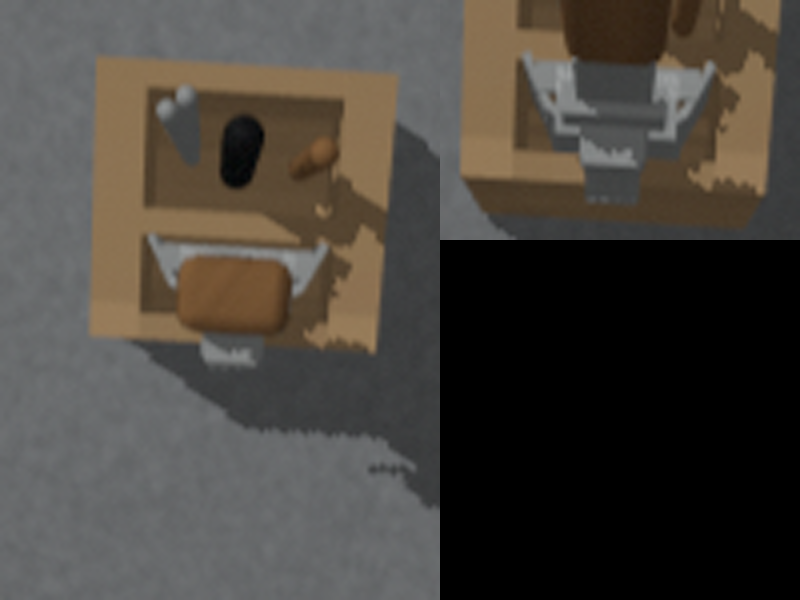

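Left part (camera nearly overhead): handle top face spans (178..290, 255..333) in the crop, that is wrist px about (258,117), aligned with the tool to about 1°. Bridge outer edge is near (230,365) in w2 and about (608,165) in the w1 part.

```bash
python3 - <<'E'
from h import *
import json
np.set_printoptions(precision=4,suppress=True)
w1=json.load(open("w1.json"));w2=json.load(open("w2.json"))
g=plane(w2,(200+234/4-.4,44+294/4-.4),.218);print("grip xy",g)
y=.415;ex=np.array([np.cos(y),np.sin(y),0]);ey=np.array([-np.sin(y),np.cos(y),0])
for w,us in((w1,[(257,p/4-.4) for p in(105,120,130,165,200)]),(w2,[(257,44+p/4-.4) for p in(335,365)])):
    for u in us:
        o,d=ray(w,u);r=[]
        for k in(-8,-19,-22):
            s=(k/1000-(o-g)@ex)/(d@ex);P=o+s*d;r.append(P[2])
        print(u,np.array(r))
print(tri([(w1,(257,40.8)),(w2,(257,134.9))])-g)
d=g-np.array([.5041,-.186,.3287]);print("tool dx,dy",d@[np.cos(.4245),np.sin(.4245),0],d@[np.sin(.4245),-np.cos(.4245),0])
E
```

```text
grip xy [ 0.5664 -0.1564  0.218 ]
(257, 25.85) [0.1129 0.1599 0.1727]
(257, 29.6) [0.0966 0.1457 0.1591]
(257, 32.1) [0.0849 0.1354 0.1492]
(257, 40.85) [0.037  0.0936 0.109 ]
(257, 49.6) [-0.0249  0.0395  0.0571]
(257, 127.35) [ 0.2231  0.0244 -0.0298]
(257, 134.85) [0.2998 0.1598 0.1217]
[-0.0214 -0.0078 -0.1049]
tool dx,dy 0.068986586416169 -0.001296433222060106
```

Call:
{"fn": "arm_command", "kwargs": {
  "plan": [
    {"grip": -1,"slide": [0.07,-0.002,0],"spin": 0.1},
    {"grip": -1,"slide": [0.068,0,0],"spin": 0},
    {"grip": -1,"slide": [0,0,0.09],"spin": 0},
    {"grip": -1,"slide": [0,0,0.1],"spin": 0},
    {"grip": -1,"slide": [0,0,0.086],"spin": 0},
    {"grip": -1,"slide": [0,0,0],"spin": 0},
    {"grip": 1,"slide": [0,0,0],"spin": 0},
    {"grip": 1,"slide": [0,0,0],"spin": 0},
    {"grip": 1,"slide": [0,0,0],"spin": 0},
    {"grip": 1,"slide": [0,0,0],"spin": 0}
  ]
}}

```text
time: 3.12
tool_pos: [0.5658, -0.1576, 0.1935]
ee_rot: [3.14, -0.001, 0.415]
wrist_force: [0.2, -0.7, 0.0]
width: 0.0573
finger_force: 0.0
```

Call:
{"fn": "arm_command", "kwargs": {
  "plan": [
    {"grip": 1,"slide": [0,0,0.002],"spin": 0},
    {"grip": 1,"slide": [0,0,0],"spin": 0},
    {"grip": 1,"slide": [0,0,0],"spin": 0},
    {"grip": 1,"slide": [0,0,0],"spin": 0},
    {"grip": 1,"slide": [0,0,0],"spin": 0}
  ]
}}

```text
time: 3.75
tool_pos: [0.5653, -0.1575, 0.1913]
ee_rot: [-3.141, 0.0, 0.415]
wrist_force: [-0.8, 0.5, 0.2]
width: 0.0242
finger_force: 29.8
```

Call:
{"fn": "arm_command", "kwargs": {
  "plan": [
    {"grip": 1,"slide": [0,0,-0.06],"spin": 0},
    {"grip": 1,"slide": [0,0,-0.1],"spin": 0},
    {"grip": 1,"slide": [0,0,-0.1],"spin": 0},
    {"grip": 1,"slide": [0,0,-0.08],"spin": 0.66},
    {"grip": 1,"slide": [-0.01,-0.06,0],"spin": 0.66},
    {"grip": 1,"slide": [-0.01,-0.12,0],"spin": 0},
    {"grip": 1,"slide": [-0.01,-0.12,0],"spin": 0},
    {"grip": 1,"slide": [-0.01,-0.12,0],"spin": 0},
    {"grip": 1,"slide": [-0.01,-0.12,0],"spin": 0},
    {"grip": 1,"slide": [-0.01,-0.12,0],"spin": 0}
  ]
}}

```text
time: 5.0
tool_pos: [0.4366, 0.1497, 0.3605]
ee_rot: [-3.141, 0.001, 0.299]
wrist_force: [0.8, 0.2, -2.6]
width: 0.0242
finger_force: 29.9
```

Call:
{"fn": "arm_command", "kwargs": {
  "plan": [
    {"grip": 1,"slide": [0,0,0],"spin": 0},
    {"grip": 1,"slide": [0,0,0],"spin": 0}
  ]
}}

```text
time: 5.25
tool_pos: [0.4377, 0.1481, 0.3608]
ee_rot: [3.141, 0.001, 0.3]
wrist_force: [0.4, -0.3, -3.4]
width: 0.024
finger_force: 29.9
```

```bash
python3 - <<'E'
from h import *
import json
o=sensors.get_obs();print(o["time"],o["tool_pos"],o["ee_rot"],o["wrist_force"],o["width"])
c=camera_info("wrist");im=snapshot("wrist")[...,::-1];json.dump({k:np.array(v).tolist() for k,v in c.items()},open("w3.json","w"));cv2.imwrite("pics/w3.png",im)
s=snapshot("scene")[...,::-1];cv2.imwrite("pics/s3.png",s)
u,v=proj(camera_info("scene"),np.array(o["tool_pos"])-[0,0,.07]);print(u,v)
A=cv2.resize(im,(480,360),interpolation=cv2.INTER_CUBIC)
x0,y0=int(u-40),int(v-45);B=cv2.resize(s[y0:y0+90,x0:x0+80],(320,360),interpolation=cv2.INTER_CUBIC);print(x0,y0)
cv2.imwrite("pics/v3.png",np.hstack([A,B]))
E
```

```text
5.25 [0.43766942 0.14808307 0.36079289] [3.14092734e+00 1.09914478e-03 3.00389874e-01] [ 0.40317242 -0.34251966 -3.42041946] 0.024048803007742776
267.72649968672664 118.03319460869282
227 73
```

View pics/v3.png

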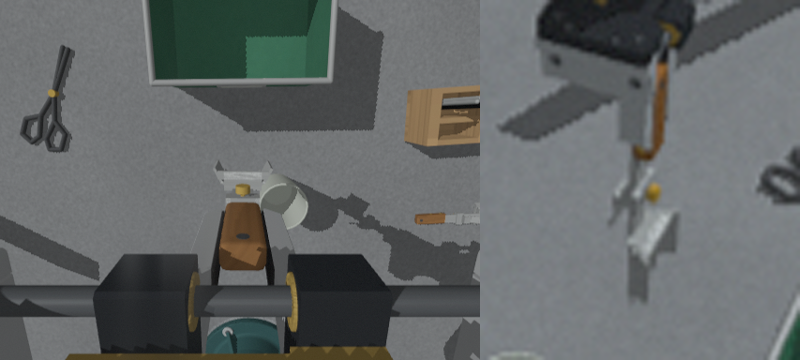

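The scoop hangs upright in the grip. The front rim's near edge is at view rows about 80–86, columns 150–333. The brass screw is at wrist view (242,188) and scene crop (653,190), with the hook leaf at scene crop (620,165–210).

```bash
python3 - <<'E'
from h import *
import json
np.set_printoptions(precision=4,suppress=True)
w=json.load(open("w3.json"));s=camera_info("scene");im=cv2.imread("pics/w3.png").astype(int);sc=cv2.imread("pics/s3.png").astype(int)
T=np.array([.43767,.14808,.36079]);y=.3004;ex=np.array([np.cos(y),np.sin(y),0]);ey=np.array([np.sin(y),-np.cos(y),0]) # tool axes
def brass(I,box):
    x0,y0,x1,y1=box;C=I[y0:y1,x0:x1];m=(C[...,2]-C[...,0]>70)&(C[...,1]-C[...,0]>35);q=np.argwhere(m);print(len(q));return q.mean(0)[::-1]+[x0,y0]
bw=brass(im,(240,190,275,210));bs=brass(sc,(262,112,280,128));print(bw,bs)
P=tri([(w,bw),(s,bs)]);d=P-T;print("brass rel tool x,y,z",d@ex,d@ey,d[2])
# scene: heights on the plane of tool x=-k below TCP, for various rows
o=None
for yy in(155,165,175,185,200,210):
    p=((618-480)/4+227-.4,73+yy/4-.4);o,dd=ray(s,p);r=[]
    for k in(-.008,-.019,-.022):
        t=(k-(o-T)@ex)/(dd@ex);r.append((o+t*dd-T)[[2]][0]);r.append((o+t*dd-T)@ey)
    print(yy,np.array(r))
# rim
sat=im.max(2)-im.min(2);G=im.sum(2)/3
gm=im[...,1]-im[...,2]  # green-ness
top=[];bot=[]
for c in list(range(172,222))+list(range(270,345)):
    col=G[75:105,c];m=np.where((col>135)&(sat[75:105,c]<30))[0]
    if len(m): top.append((c,75+m[0]-.5));bot.append((c,75+m[-1]+.5))
for n,e in(("inner",top),("outer",bot)):
    e=np.array(e);k=np.polyfit(e[:,0],e[:,1],1);r=e[:,1]-np.polyval(k,e[:,0]);ok=abs(r)<1;k=np.polyfit(e[ok,0],e[ok,1],1)
    a,b=[plane(w,(c,np.polyval(k,c)),.137) for c in(172,345)]
    print(n,len(e),ok.sum(),k,a,b,"yaw",np.arctan2((b-a)[0],-(b-a)[1]),"rel x at tool:",(a-T)@ex,(b-T)@ex)
# rim ends on the row in mid front
row=int(np.polyval(k,258))-2
for r in(row-1,row,row+1):
    m=np.where((G[r]>135)&(sat[r]<30))[0];m=m[(m>140)&(m<375)];
    a,b=plane(w,(m[0]-.5,r),.137),plane(w,(m[-1]+.5,r),.137);print(r,m[0],m[-1],np.linalg.norm(a-b),(a+b)/2,((a+b)/2-T)@ex,((a+b)/2-T)@ey)
E
```

```text
96
8
[257.25   202.9688] [270.  120.5]
brass rel tool x,y,z 0.0055956093607484655 -0.0015147960297526002 -0.07795288193022587
155 [-0.0251  0.0275 -0.0518  0.0013 -0.0591 -0.0059]
165 [-0.0339  0.0274 -0.0609  0.0011 -0.0683 -0.0061]
175 [-0.0428  0.0272 -0.0702  0.0009 -0.0777 -0.0062]
185 [-0.0518  0.0271 -0.0796  0.0008 -0.0872 -0.0064]
200 [-0.0657  0.0268 -0.094   0.0005 -0.1018 -0.0067]
210 [-0.0751  0.0266 -0.1038  0.0003 -0.1116 -0.0068]
inner 125 125 [-0.0127 87.5275] [0.5052 0.2734 0.137 ] [0.5662 0.0847 0.137 ] yaw 0.3128000623791905 rel x at tool: 0.10155616482847987 0.10401439258104381
outer 125 125 [-0.0144 91.2773] [0.5015 0.2725 0.137 ] [0.563  0.0835 0.137 ] yaw 0.31440671661443875 rel x at tool: 0.09778647304907095 0.10057061124993526
84 159 353 0.22339756578823633 [0.5351 0.1818 0.137 ] 0.10304799826230698 -0.003349407855225868
85 159 353 0.2235756840635209 [0.5341 0.1815 0.137 ] 0.10196387611512603 -0.003351374730960484
86 159 352 0.2226062912574949 [0.5329 0.1817 0.137 ] 0.10087780557190015 -0.0039272423537083274
```

Call:
{"fn": "arm_command", "kwargs": {
  "plan": [
    {"grip": 1,"slide": [0,0,0],"spin": -0.15},
    {"grip": 1,"slide": [0.08,-0.004,0],"spin": 0},
    {"grip": 1,"slide": [0.1,0,0],"spin": 0},
    {"grip": 1,"slide": [0.062,0,0],"spin": 0},
    {"grip": 1,"slide": [0,0,0],"spin": 0},
    {"grip": 1,"slide": [0,0,0.03],"spin": 0},
    {"grip": 1,"slide": [0,0,0.03],"spin": 0},
    {"grip": 1,"slide": [0,0,0],"spin": 0},
    {"grip": 1,"slide": [0,0,0],"spin": 0}
  ]
}}

```text
time: 6.48
tool_pos: [0.5518, 0.1871, 0.3318]
ee_rot: [3.141, -0.0, 0.313]
wrist_force: [-0.3, 0.0, -3.7]
width: 0.0239
finger_force: 30.0
```

```bash
python3 - <<'E'
from h import *
im=snapshot("wrist")[...,::-1];s=snapshot("scene")[...,::-1];t=snapshot("top")[...,::-1]
o=sensors.get_obs();u,v=proj(camera_info("scene"),np.array(o["tool_pos"])-[0,0,.15]);print(u,v)
A=cv2.resize(im,(480,360),interpolation=cv2.INTER_CUBIC)
x0,y0=int(u-40),int(v-55);B=cv2.resize(s[y0:y0+90,x0:x0+80],(320,360),interpolation=cv2.INTER_CUBIC)
cv2.imwrite("pics/v4.png",np.hstack([A,B]))
E
```

```text
306.50751527308256 156.78987035874587
```

View pics/v4.png

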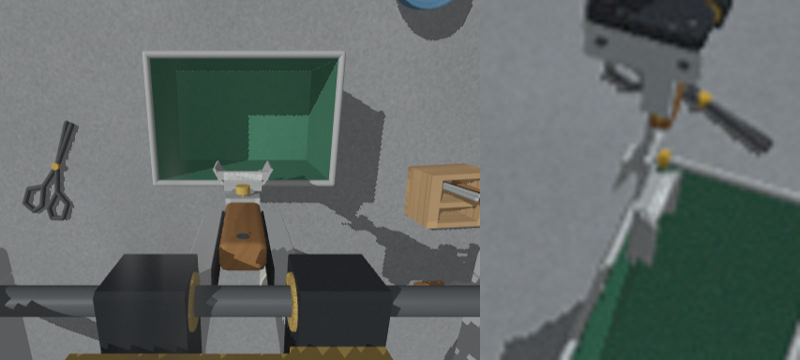

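The blade sits just inside the front rim near its middle and lines up with it. I'll lower it next.

Call:
{"fn": "arm_command", "kwargs": {
  "plan": [
    {"grip": 1,"slide": [0,0,0.03],"spin": 0},
    {"grip": 1,"slide": [0,0,0.03],"spin": 0},
    {"grip": 1,"slide": [0,0,0],"spin": 0}
  ]
}}

```text
time: 7.0
tool_pos: [0.5513, 0.187, 0.2983]
ee_rot: [-3.141, 0.006, 0.313]
wrist_force: [-0.2, -0.5, -3.7]
width: 0.0235
finger_force: 30.0
```

Call:
{"fn": "arm_command", "kwargs": {
  "plan": [
    {"grip": 1,"slide": [0,0,0.03],"spin": 0},
    {"grip": 1,"slide": [0,0,0.03],"spin": 0},
    {"grip": 1,"slide": [0,0,0.004],"spin": 0},
    {"grip": 1,"slide": [0,0,0],"spin": 0}
  ]
}}

```text
time: 7.5
tool_pos: [0.5522, 0.1873, 0.2692]
ee_rot: [3.142, 0.0, 0.313]
wrist_force: [0.2, 0.5, -2.8]
width: 0.0239
finger_force: 30.0
```

Call:
{"fn": "arm_command", "kwargs": {
  "plan": [
    {"grip": 1,"slide": [-0.004,0,0],"spin": 0},
    {"grip": 1,"slide": [-0.004,0,0],"spin": 0},
    {"grip": 1,"slide": [0,0,0],"spin": 0}
  ]
}}

```text
time: 7.88
tool_pos: [0.5484, 0.186, 0.27]
ee_rot: [3.141, -0.001, 0.313]
wrist_force: [0.1, -0.1, -3.9]
width: 0.0235
finger_force: 30.0
```

Call:
{"fn": "arm_command", "kwargs": {
  "plan": [
    {"grip": 1,"slide": [-0.002,0,0],"spin": 0},
    {"grip": 1,"slide": [-0.002,0,0],"spin": 0},
    {"grip": 1,"slide": [0,0,0],"spin": 0}
  ]
}}

```text
time: 8.25
tool_pos: [0.5465, 0.1854, 0.2695]
ee_rot: [3.141, -0.0, 0.313]
wrist_force: [-0.0, -0.3, -2.8]
width: 0.024
finger_force: 30.0
```

Call:
{"fn": "arm_command", "kwargs": {
  "plan": [
    {"grip": 1,"slide": [-0.002,0,0],"spin": 0},
    {"grip": 1,"slide": [0,0,0],"spin": 0}
  ]
}}

```text
time: 8.5
tool_pos: [0.5456, 0.1851, 0.2694]
ee_rot: [3.142, 0.0, 0.313]
wrist_force: [0.1, 0.9, -3.5]
width: 0.0239
finger_force: 30.0
```

Call:
{"fn": "arm_command", "kwargs": {
  "plan": [
    {"grip": 1,"slide": [-0.002,0,0],"spin": 0},
    {"grip": 1,"slide": [0,0,0],"spin": 0}
  ]
}}

```text
time: 8.75
tool_pos: [0.5446, 0.1848, 0.2695]
ee_rot: [3.142, -0.0, 0.313]
wrist_force: [0.5, -0.2, -3.9]
width: 0.0237
finger_force: 30.0
```

Call:
{"fn": "arm_command", "kwargs": {
  "plan": [
    {"grip": 1,"slide": [-0.002,0,0],"spin": 0},
    {"grip": 1,"slide": [0,0,0],"spin": 0}
  ]
}}

```text
time: 9.0
tool_pos: [0.5438, 0.1845, 0.2695]
ee_rot: [3.141, -0.0, 0.313]
wrist_force: [0.3, 0.4, -3.2]
width: 0.0236
finger_force: 30.0
```

```bash
python3 - <<'E'
from bench import sensors
print(sensors.get_obs()["wrist_force"],sensors.get_obs()["wrist_torque"])
E
```

```text
[ 0.27350061  0.39823163 -3.22091599] [ 0.03760651 -0.09767238  0.00427842]
```

Call:
{"fn": "arm_command", "kwargs": {
  "plan": [
    {"grip": 1,"slide": [-0.002,0,0],"spin": 0},
    {"grip": 1,"slide": [0,0,0],"spin": 0}
  ]
}}

```text
time: 9.25
tool_pos: [0.5433, 0.1844, 0.2695]
ee_rot: [3.142, -0.002, 0.313]
wrist_force: [2.2, 0.9, -4.0]
width: 0.0237
finger_force: 30.0
```

```bash
python3 - <<'E'
from bench import sensors
print(sensors.get_obs()["wrist_force"],sensors.get_obs()["wrist_torque"])
E
```

```text
[ 2.17234139  0.88732604 -4.0297171 ] [ 0.26482912 -0.69362522  0.0043295 ]
```

Call:
{"fn": "arm_command", "kwargs": {
  "plan": [
    {"grip": 1,"slide": [0.003,0,0],"spin": 0},
    {"grip": 1,"slide": [0,0,0.01],"spin": 0},
    {"grip": 1,"slide": [0,0,0.01],"spin": 0},
    {"grip": 1,"slide": [0,0,0.01],"spin": 0},
    {"grip": 1,"slide": [0,0,0],"spin": 0}
  ]
}}

```text
time: 9.88
tool_pos: [0.544, 0.1846, 0.2536]
ee_rot: [-3.142, 0.001, 0.313]
wrist_force: [0.4, -0.3, -4.0]
width: 0.0241
finger_force: 30.0
```

Call:
{"fn": "arm_command", "kwargs": {
  "plan": [
    {"grip": 1,"slide": [0,0,0.004],"spin": 0},
    {"grip": 1,"slide": [0,0,0.004],"spin": 0},
    {"grip": 1,"slide": [0,0,0],"spin": 0}
  ]
}}

```text
time: 10.25
tool_pos: [0.544, 0.1846, 0.2502]
ee_rot: [3.141, 0.001, 0.313]
wrist_force: [-0.0, -0.2, -3.9]
width: 0.0237
finger_force: 30.0
```

Call:
{"fn": "arm_command", "kwargs": {
  "plan": [
    {"grip": 1,"slide": [0,0,0.004],"spin": 0},
    {"grip": 1,"slide": [0,0,0.004],"spin": 0},
    {"grip": 1,"slide": [0,0,0],"spin": 0}
  ]
}}

```text
time: 10.62
tool_pos: [0.5441, 0.1846, 0.2461]
ee_rot: [3.142, 0.001, 0.313]
wrist_force: [-1.6, 0.2, -3.5]
width: 0.0241
finger_force: 30.0
```

Call:
{"fn": "arm_command", "kwargs": {
  "plan": [
    {"grip": 1,"slide": [0,0,0.003],"spin": 0},
    {"grip": 1,"slide": [0,0,0.003],"spin": 0},
    {"grip": 1,"slide": [0,0,0],"spin": 0}
  ]
}}

```text
time: 11.0
tool_pos: [0.5441, 0.1846, 0.2432]
ee_rot: [3.142, 0.0, 0.313]
wrist_force: [-1.1, 1.5, -3.5]
width: 0.0238
finger_force: 30.0
```

Call:
{"fn": "arm_command", "kwargs": {
  "plan": [
    {"grip": 1,"slide": [0,0,0.003],"spin": 0},
    {"grip": 1,"slide": [0,0,0.003],"spin": 0},
    {"grip": 1,"slide": [0,0,0],"spin": 0}
  ]
}}

```text
time: 11.38
tool_pos: [0.5441, 0.1846, 0.2402]
ee_rot: [3.142, 0.001, 0.313]
wrist_force: [0.8, 0.8, -2.6]
width: 0.0241
finger_force: 30.0
```

Only noise so far. I'll continue in small steps.

Call:
{"fn": "arm_command", "kwargs": {
  "plan": [
    {"grip": 1,"slide": [0,0,0.003],"spin": 0},
    {"grip": 1,"slide": [0,0,0.003],"spin": 0},
    {"grip": 1,"slide": [0,0,0],"spin": 0}
  ]
}}

```text
time: 11.75
tool_pos: [0.5441, 0.1846, 0.2373]
ee_rot: [3.142, 0.0, 0.313]
wrist_force: [-0.4, 0.2, -3.2]
width: 0.0237
finger_force: 30.0
```

Call:
{"fn": "arm_command", "kwargs": {
  "plan": [
    {"grip": 1,"slide": [0,0,0.002],"spin": 0},
    {"grip": 1,"slide": [0,0,0.002],"spin": 0}
  ]
}}

```text
time: 12.0
tool_pos: [0.544, 0.1846, 0.2358]
ee_rot: [3.141, 0.0, 0.313]
wrist_force: [-1.9, -1.3, -0.8]
width: 0.0237
finger_force: 30.0
```

Call:
{"fn": "arm_command", "kwargs": {
  "plan": [
    {"grip": 1,"slide": [0,0,0.002],"spin": 0},
    {"grip": 1,"slide": [0,0,0.002],"spin": 0}
  ]
}}

```text
time: 12.25
tool_pos: [0.544, 0.1846, 0.2342]
ee_rot: [3.141, -0.0, 0.313]
wrist_force: [-2.6, 0.1, 2.0]
width: 0.0238
finger_force: 30.0
```

Call:
{"fn": "arm_command", "kwargs": {
  "plan": [
    {"grip": 1,"slide": [0,0,0.002],"spin": 0},
    {"grip": 1,"slide": [0,0,0],"spin": 0}
  ]
}}

```text
time: 12.5
tool_pos: [0.544, 0.1846, 0.233]
ee_rot: [3.141, -0.0, 0.313]
wrist_force: [-2.6, -0.2, 3.2]
width: 0.0237
finger_force: 30.0
```

Call:
{"fn": "arm_command", "kwargs": {
  "plan": [
    {"grip": 1,"slide": [0,0,0.002],"spin": 0},
    {"grip": 1,"slide": [0,0,0],"spin": 0}
  ]
}}

```text
time: 12.75
tool_pos: [0.5441, 0.1846, 0.2313]
ee_rot: [3.141, 0.0, 0.313]
wrist_force: [-2.9, -1.3, 2.7]
width: 0.0241
finger_force: 30.0
```

Call:
{"fn": "arm_command", "kwargs": {
  "plan": [
    {"grip": 1,"slide": [0,0,0.002],"spin": 0},
    {"grip": 1,"slide": [0,0,0],"spin": 0}
  ]
}}

```text
time: 13.0
tool_pos: [0.5441, 0.1846, 0.2298]
ee_rot: [3.142, 0.001, 0.313]
wrist_force: [-3.1, -0.2, 0.1]
width: 0.0239
finger_force: 30.0
```

Call:
{"fn": "arm_command", "kwargs": {
  "plan": [
    {"grip": 1,"slide": [0,0,0.002],"spin": 0},
    {"grip": 1,"slide": [0,0,0],"spin": 0}
  ]
}}

```text
time: 13.25
tool_pos: [0.5441, 0.1846, 0.2287]
ee_rot: [-3.142, 0.001, 0.313]
wrist_force: [-2.2, -0.9, -1.0]
width: 0.0239
finger_force: 30.0
```

Call:
{"fn": "arm_command", "kwargs": {
  "plan": [
    {"grip": 1,"slide": [0,0,0.002],"spin": 0},
    {"grip": 1,"slide": [0,0,0],"spin": 0}
  ]
}}

```text
time: 13.5
tool_pos: [0.5441, 0.1846, 0.2278]
ee_rot: [-3.142, 0.001, 0.313]
wrist_force: [-2.7, -0.3, -3.3]
width: 0.0239
finger_force: 30.0
```

Call:
{"fn": "arm_command", "kwargs": {
  "plan": [
    {"grip": 1,"slide": [0,0,0.002],"spin": 0},
    {"grip": 1,"slide": [0,0,0],"spin": 0}
  ]
}}

```text
time: 13.75
tool_pos: [0.5441, 0.1846, 0.2268]
ee_rot: [-3.142, 0.001, 0.313]
wrist_force: [-1.0, -0.3, -3.5]
width: 0.024
finger_force: 30.0
```

Snapped in. Next I need to feel for the hard stop.

Call:
{"fn": "arm_command", "kwargs": {
  "plan": [
    {"grip": 1,"slide": [0,0,0.002],"spin": 0},
    {"grip": 1,"slide": [0,0,0],"spin": 0}
  ]
}}

```text
time: 14.0
tool_pos: [0.5442, 0.1847, 0.226]
ee_rot: [3.142, 0.0, 0.313]
wrist_force: [-1.8, -0.1, -4.4]
width: 0.0239
finger_force: 30.0
```

Call:
{"fn": "arm_command", "kwargs": {
  "plan": [
    {"grip": 1,"slide": [0,0,0.002],"spin": 0},
    {"grip": 1,"slide": [0,0,0],"spin": 0}
  ]
}}

```text
time: 14.25
tool_pos: [0.5444, 0.1847, 0.2253]
ee_rot: [3.142, -0.001, 0.313]
wrist_force: [-1.0, -0.3, -3.9]
width: 0.0236
finger_force: 30.0
```

Call:
{"fn": "arm_command", "kwargs": {
  "plan": [
    {"grip": 1,"slide": [0,0,0.002],"spin": 0},
    {"grip": 1,"slide": [0,0,0],"spin": 0}
  ]
}}

```text
time: 14.5
tool_pos: [0.5447, 0.1848, 0.2247]
ee_rot: [3.141, -0.001, 0.313]
wrist_force: [-0.3, 0.0, -3.1]
width: 0.0238
finger_force: 30.0
```

Call:
{"fn": "arm_command", "kwargs": {
  "plan": [
    {"grip": 1,"slide": [0,0,0.001],"spin": 0},
    {"grip": 1,"slide": [0,0,0],"spin": 0}
  ]
}}

```text
time: 14.75
tool_pos: [0.5446, 0.1848, 0.2246]
ee_rot: [3.141, -0.002, 0.313]
wrist_force: [0.1, 0.5, -1.1]
width: 0.0241
finger_force: 30.0
```

Call:
{"fn": "arm_command", "kwargs": {
  "plan": [
    {"grip": 1,"slide": [0,0,0.001],"spin": 0},
    {"grip": 1,"slide": [0,0,0],"spin": 0}
  ]
}}

```text
time: 15.0
tool_pos: [0.5446, 0.1848, 0.2245]
ee_rot: [3.141, -0.002, 0.313]
wrist_force: [-0.4, -0.2, 0.9]
width: 0.0239
finger_force: 30.0
```

Call:
{"fn": "arm_command", "kwargs": {
  "plan": [
    {"grip": 1,"slide": [0,0,0.001],"spin": 0},
    {"grip": 1,"slide": [0,0,0],"spin": 0}
  ]
}}

```text
time: 15.25
tool_pos: [0.5446, 0.1848, 0.2245]
ee_rot: [3.141, -0.002, 0.313]
wrist_force: [-0.4, -0.7, 4.8]
width: 0.0237
finger_force: 30.0
```

Call:
{"fn": "arm_command", "kwargs": {
  "plan": [
    {"grip": 1,"slide": [0,0,-0.002],"spin": 0},
    {"grip": 1,"slide": [0,0,0],"spin": 0},
    {"grip": -0.5,"slide": [0,0,0],"spin": 0},
    {"grip": -0.5,"slide": [0,0,0],"spin": 0},
    {"grip": -0.5,"slide": [0,0,0],"spin": 0},
    {"grip": -0.5,"slide": [0,0,0],"spin": 0},
    {"grip": -0.5,"slide": [0,0,0],"spin": 0},
    {"grip": -0.5,"slide": [0,0,0],"spin": 0}
  ]
}}

```text
time: 16.25
tool_pos: [0.5442, 0.1846, 0.224]
ee_rot: [3.141, 0.0, 0.313]
wrist_force: [0.6, -0.4, -0.4]
width: 0.0702
finger_force: 0.0
```

Call:
{"fn": "arm_command", "kwargs": {
  "plan": [
    {"grip": -0.5,"slide": [0,0,-0.05],"spin": 0},
    {"grip": -0.5,"slide": [0,0,-0.1],"spin": 0},
    {"grip": -0.5,"slide": [0,0,-0.1],"spin": 0},
    {"grip": -0.5,"slide": [-0.1,0,-0.05],"spin": 0},
    {"grip": -0.5,"slide": [-0.1,0,0],"spin": 0},
    {"grip": -0.5,"slide": [0,0,0],"spin": 0},
    {"grip": -0.5,"slide": [0,0,0],"spin": 0}
  ]
}}

```text
time: 17.12
tool_pos: [0.4493, 0.1539, 0.3741]
ee_rot: [3.141, -0.001, 0.313]
wrist_force: [-0.6, 0.4, 0.0]
width: 0.0704
finger_force: 0.0
```

```bash
python3 - <<'E'
from h import *
im=snapshot("wrist")[...,::-1];s=snapshot("scene")[...,::-1]
u,v=proj(camera_info("scene"),np.array([.548,.185,.15]));x0,y0=int(u-40),int(v-45)
A=cv2.resize(im,(480,360),interpolation=cv2.INTER_CUBIC);B=cv2.resize(s[y0:y0+90,x0:x0+80],(320,360),interpolation=cv2.INTER_CUBIC)
cv2.imwrite("pics/v5.png",np.hstack([A,B]))
E
```

```text
(no output)
```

View pics/v5.png

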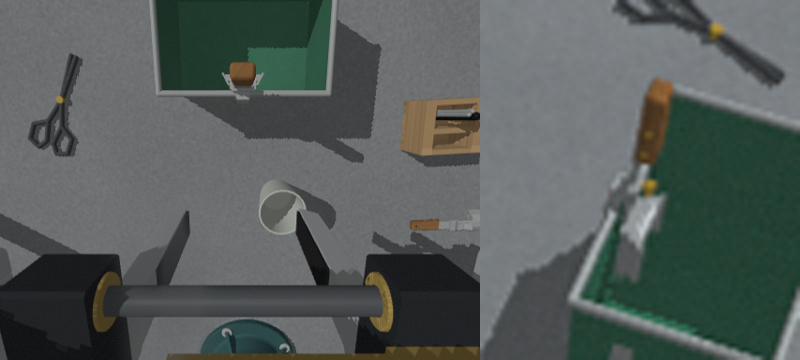

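The scoop hangs upright on its own, with the hook over the front rim. It is at view (242,85) against a rim centre of about 245, and the bin has not moved.

```bash
python3 -c "
from bench import ticket
print(ticket.close_job())"
```

```text
the job is handed in; nothing more can be done
None
```

The scoop hangs upright by its rim hook over the middle of the green bin's front rim, snapped in and pressed home with about 8 N; I let go, backed the gripper clear and handed the job in (about 17 s of the 48 s used).

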